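# Refit and fasten the solenoid valve's cover

## Robot

A 6-joint arm with a two-finger parallel gripper is mounted at the origin on the work surface. World frame = base frame: x ahead of the robot, y to its left, z up, the work surface at z = 0. Lengths are in mm, angles in degrees, forces in N, time in s.
With the tool pointing down it reaches from about 300 to 750 mm from the base axis. Payload 8.5 kg.
Tool frame: the origin (TCP) lies on the mounting face of the last link; the fingertips stand 166 mm ahead of it and the grasp point (between the pads) lies 147 mm ahead of it; y points along the fingers, x is the direction in which the jaws open and shut, and the axes are right-handed (so a half turn about y gives the same grasp; the last joint's range is limited). The gripper opens to 88 mm and grips with 3 to 60 N. Pads are 18 mm wide; open, the fingers measure 123 mm over their backs; the gripper's body (75 mm by 187 mm) begins 45 mm behind the grasp point.
Start: joints at [-87.565, 21.807, 74.336, -0, 83.858, -12.336], TCP at [140.22, -531.808, 404.748] pointing down, gripper open.
Joint ranges: [-178.18, 178.18], [-50.72, 133.34], [12.68, 142.11], [-81.47, 261.47], [9.98, 163.14], [-165.26, 165.26]. Speed limits (degrees/s): [136.94, 136.94, 180, 180, 180, 180].

## Interface

Orientations are given as a 3x3 rotation matrix whose columns are the frame's x, y, z axes.
In Python, from rig import bot gives the robot as it stands.
- The arm moves only by the shell command python3 -m handwheel 'ROWS' [OPENING]. ROWS is JSON, a list of rows, each an object of numbers: "dx", "dy", "dz": the shift along the tool's x, y, z in mm; "wx", "wy", "wz": the turn, a rotation vector about the tool's x, y, z in degrees. A call has 1 to 5 rows; each row shifts and turns the commanded pose from where the row before left it, along the tool's axes as they then stand; what a row does not reach is not made up. A row lasts 1/8 s, in which the tool goes at most 62.5 mm and 10.7 degrees, less where a joint would pass 70% of its speed; a pose out of reach is approached as far as the arm can. A call with a gripper value outside its range is refused whole. OPENING is the finger opening in mm, from 0 to 88.1, set as the call begins (- or left out, the last holds). The fingers move at their own pace and stop on an object; the grip force is fixed at half the most. Time passes only in rows, so rows that do not move let the fingers close. It gives the time, the measured TCP pose, the force and the opening at its end, in the units of the state.
- bot.state(): the state, without advancing time (a new reading comes with each control period).
- bot.read_camera(name): name is "side" or "top" or "wrist"; returns a dict with "pixels" (480x640x3 uint8, red, green, blue), "vfov" (degrees; the focal length in pixels is half the picture's height over the tangent of half this angle, whatever the lens; pixels are square), "cx", "cy" (the principal point, pixels), "rvec" (rotation vector, rad) and "tvec" (3), from world to camera coordinates, as OpenCV has them; the wrist camera has in their place "T_tool_cam" (4x4, takes a point from camera to tool coordinates, whose origin is the TCP and whose axes are the tool frame's). Camera axes: x right, y down, z forward; pixel columns grow to the right and rows downward; lengths in mm; the calibration is good to about 2 mm. A picture is of the moment at which its call begins: read the wrist's pose just before it. There is no depth.
- bot.sign_off(): hands the job in, once; it reports no verdict.
The state is a dict: "t": time; "q": joint angles; "qvel": joint speeds; "tau": joint torques, N m; "tool_pos": TCP position; "eef_rot": TCP orientation; "wrist_force": force on the tool from outside, world axes, zero at the start; "moment": the same for the moment, N m; "opening": finger opening in mm.
Only numpy, scipy, OpenCV 4.12 (cv2) and the standard library are available. Lean on these libraries where they do the work, as an engineer would, in place of code of your own. Each camera call takes 0.05 s, during which the arm holds its last target.

## Task

Put the black cover onto the green valve on the turntable so that it sits fully down on the valve's shoulder, and only then fasten it: press its brass screw-knob down against the spring and screw it clockwise (seen from above) until it comes to its stop, letting go and taking it again for another swing as needed. Let go when done, and leave the other loose things standing or lying where they are.

Things in the scene. Friction and masses are not known exactly. Their poses are not given: they have to be found in the camera images.
- cover: Black plastic cover, a box open below, outside 65 (x) x 55 (y) x 34 mm, walls 4 mm, cavity 57 x 47 mm and 28 mm deep. Origin: centre of its lower edge, z up; it starts upright on the turntable and may go on either way round (half turn about z). A brass knob on a captive, spring-raised screw stands in the middle of its roof. Carry it by its sides, then take it by the knob. 0.2 to 0.3 kg in all.
- knob_top (a point): Centre of the top face of the round fluted brass knob, z up: diameter 34 mm, 18 mm tall. With the knob up its top is 64 mm above the cover's lower edge and its underside 12 mm above the cover's roof. A red line on top runs from the centre to the rim and points along the knob's own x.
- knob_push (a joint): How far the knob is pressed down (m): 0 up, 0.010 fully down. The spring needs 6 N to start and 10 N fully down, and lifts the knob again while the screw has not caught. Once caught, the thread holds it about 0.0065 down, and 0.007 at the end of the turn.
- knob_turn (a joint): Clockwise turn of the knob from above (rad), stops at 0 and 2.1; starts at 0 to 0.1, red line near the white mark on the roof. Cover seated and knob up: blocked after about 0.3; pressed 8 mm or more it turns on, and beyond 0.9 the thread holds it down. Friction (0.05 N m) keeps it where it is left. Turned far with the cover off, it keeps the cover from going down until turned back.
- valve_seat (a point): Centre of the flat shoulder (74 x 62 mm) on top of the fixed green valve, where the cover's lower edge rests, 45 mm above the turntable. z up, x along its two brass-ended ports. On the shoulder stands a hollow head 52 (x) x 42 (y) x 24 mm that enters the cover's cavity with 2.5 mm to spare each side, so the cover's long side lies along the ports. Nothing else of the valve rises above the shoulder.
- turntable: Round plywood turntable, diameter 360 mm, fixed; top 30 mm above the table. Origin: centre of its underside.
- cartridge: White ceramic filter cartridge with red cap, diameter 45 mm, 91 mm tall, upright on the turntable; to be left alone. Origin: centre of its foot.
- bushing: Steel hex bushing, 36 mm across, 30 mm tall, on the turntable; to be left alone. Origin: centre of its foot.
- wrench: Wrench lying on the table to the left, to be left alone.
- screwdriver: Screwdriver lying on the table to the right, to be left alone.
- sealant: Bottle, diameter 48 mm, 110 mm tall, standing on the table to the left, to be left alone. Origin: centre of its foot.
There are look-alikes about, which are no part of the job. Of the things like the cover, leave any that is blue, orange or purple; of the rest the larger one is meant.

How it is judged (in metres and radians):
On the way:
1. the cover sits fully down on the valve, its knob not yet screwed on (horizontal distance between cover and valve_seat below 0.006 m and z of cover in the frame of valve_seat between -0.004 and 0.004 m and angle between the x axis of cover and the x axis of valve_seat, either way round below 0.17 rad and angle between cover's own z axis and vertical below 0.08 rad and value of joint knob_turn below 0.5 rad), for 0.2 s.
At the end, for the whole second after the job is handed in: The cover sits on the valve's shoulder (within 6 mm sideways, 4 mm in height, 0.17 rad in yaw either way round, 0.08 rad in tilt), the knob is screwed on to at least 1.85 of its 2.1 rad and held down at least 4.5 mm by the thread, and all is released and at rest (horizontal distance between cover and valve_seat below 0.006 m and z of cover in the frame of valve_seat between -0.004 and 0.004 m and angle between the x axis of cover and the x axis of valve_seat, either way round below 0.17 rad and angle between cover's own z axis and vertical below 0.08 rad and value of joint knob_turn above 1.85 rad and value of joint knob_push above 0.0045 m and linear speed of cover below 0.02 m/s and velocity of joint knob_turn below 0.1 rad/s); the robot touches nothing.
It fails at once if another loose thing is shifted by more than 30 mm or toppled (distance of any of cartridge, bushing, wrench, screwdriver, sealant from where it was at the start of the episode above 0.03 m or angle between any of cartridge, bushing, sealant's own z axis and vertical above 0.6 rad).
It also fails if it takes over 58 s, if anything falls off the work surface, if the arm or the gripper's body presses on something with over 40 N, if the wrist force passes 120 N, or if a joint passes its speed limit or range.

## Working session

There is one attempt and no reset: what is moved stays moved. The work goes in short steps, Python scripts to look and compute and a shell command to move; the robot and the scene stay as the last step left them, time stands still between calls to the robot, and variables do not carry over. Pictures are saved under pics/ and viewed, and the job is handed in when it is done.

```bash
ls; mkdir -p pics
cat > h.py <<'E'
import numpy as np, cv2
from rig import bot
def cam(name):
    s=bot.state(); c=bot.read_camera(name); p=c['pixels']; f=p.shape[0]/2/np.tan(np.radians(c['vfov']/2))
    if name=='wrist':
        T=np.eye(4);T[:3,:3]=np.array(s['eef_rot']);T[:3,3]=s['tool_pos']
        M=T@np.array(c['T_tool_cam']); R=M[:3,:3]; o=M[:3,3]
    else:
        Rc=cv2.Rodrigues(np.array(c['rvec'],float))[0]; R=Rc.T; o=-R@np.array(c['tvec'],float).ravel()
    return dict(p=p,f=f,cx=c['cx'],cy=c['cy'],R=R,o=o)
def ray(c,u,v,z):
    d=c['R']@np.array([(u-c['cx'])/c['f'],(v-c['cy'])/c['f'],1]); return c['o']+d*(z-c['o'][2])/d[2]
def proj(c,P):
    q=c['R'].T@(np.array(P,float)-c['o']); return c['f']*q[0]/q[2]+c['cx'],c['f']*q[1]/q[2]+c['cy']
def save(c,n): cv2.imwrite('pics/'+n,cv2.cvtColor(c['p'],cv2.COLOR_RGB2BGR))
E
python3 - <<'E'
from h import *
import pickle
for n in ['side','top','wrist']:
    c=cam(n); save(c,n+'0.png'); pickle.dump(c,open(n+'0.pkl','wb')); print(n,c['f'],c['cx'],c['cy'],c['o'].round(),c['R'].round(2).tolist())
s=bot.state();print({k:np.round(v,2).tolist() for k,v in s.items()})
E
```

```text
pics
side 446.3044642594127 316.5326617812868 245.49449520012496 [ 498. -686.  676.] [[0.98, -0.13, 0.13], [-0.19, -0.62, 0.76], [-0.02, -0.77, -0.63]]
top 531.7412947456344 319.1309549840342 234.7026716708786 [ 469.   28. 1256.] [[-0.03, -0.99, 0.12], [-1.0, 0.03, 0.01], [-0.01, -0.12, -0.99]]
wrist 408.66798085314554 322.8185312005062 241.71278432724077 [ 221. -510.  384.] [[0.25, -0.92, -0.31], [-0.97, -0.24, -0.08], [-0.0, 0.32, -0.95]]
{'t': 0.15, 'q': [-87.57, 21.83, 74.37, -0.0, 83.86, -12.33], 'qvel': [-0.02, -0.07, -0.01, 0.01, 0.02, 0.0], 'tau': [0.0, -43.81, -22.46, 0.07, 0.03, -0.0], 'tool_pos': [140.2, -531.8, 404.31], 'eef_rot': [[0.25, -0.0, 0.97], [-0.97, 0.0, 0.25], [-0.0, -1.0, 0.0]], 'wrist_force': [0.47, 0.31, -0.59], 'moment': [-0.04, 0.03, -0.0], 'opening': 88.38}
```

View pics/side0.png

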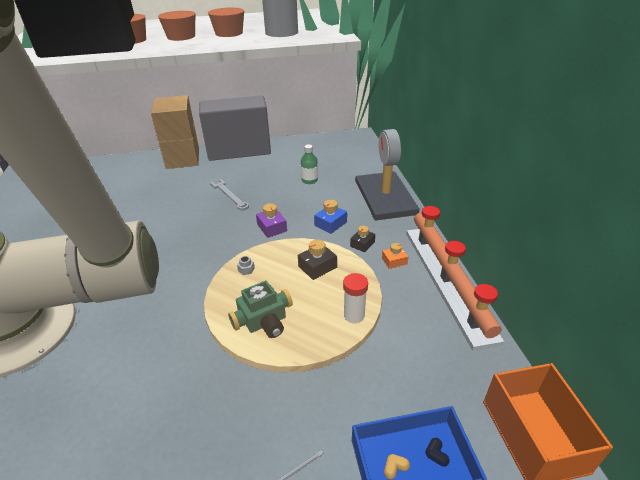

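View pics/top0.png

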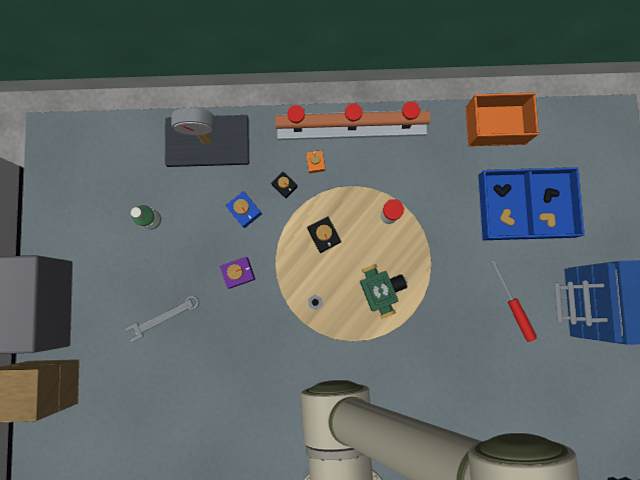

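View pics/wrist0.png

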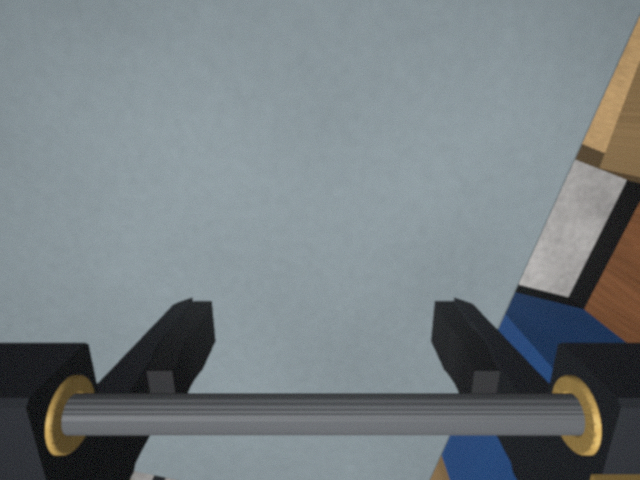

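The top view shows the large black cover at about (324,234), the valve at (380,290), the cartridge at (392,210) and the bushing at (315,302). I'll measure the cover and valve by colour mask.

Run:
```python
from h import *
import pickle
c=pickle.load(open('top0.pkl','rb')); hsv=cv2.cvtColor(c['p'],cv2.COLOR_RGB2HSV)
cv2.imwrite('pics/topz.png',cv2.resize(cv2.cvtColor(c['p'][180:350,270:440],cv2.COLOR_RGB2BGR),None,fx=3.5,fy=3.5,interpolation=cv2.INTER_CUBIC))
s=pickle.load(open('side0.pkl','rb'))
cv2.imwrite('pics/sidez.png',cv2.resize(cv2.cvtColor(s['p'][225:365,200:390],cv2.COLOR_RGB2BGR),None,fx=4,fy=4,interpolation=cv2.INTER_CUBIC))
def big(m,x0,x1,y0,y1):
    k=np.zeros_like(m);k[y0:y1,x0:x1]=m[y0:y1,x0:x1]
    cs,_=cv2.findContours(k,cv2.RETR_EXTERNAL,cv2.CHAIN_APPROX_NONE); return max(cs,key=cv2.contourArea)
b=big((hsv[...,2]<70).astype(np.uint8)*255,300,350,205,260)
def rect(b,z):
    P=np.array([ray(c,u,v,z)[:2] for u,v in b.reshape(-1,2)],np.float32); return cv2.minAreaRect(P)
print('cover',rect(b,64))
k=big(cv2.inRange(hsv,(15,90,90),(32,255,255)),312,335,222,246) ; M=cv2.moments(k);u,v=M['m10']/M['m00'],M['m01']/M['m00'];print('knob px',u,v,'xyz',ray(c,u,v,94),cv2.minEnclosingCircle(k))
g=big(cv2.inRange(hsv,(60,60,20),(95,255,200)),355,405,262,320); print('valve',rect(g,75),cv2.boundingRect(g))
for n,(u,v,z) in dict(cart=(393,210,121),bush=(315,302,60),center=(353,263,30)).items(): print(n,ray(c,u,v,z))
```

```text
cover ((616.516845703125, 24.71000099182129), (65.36768341064453, 54.92488479614258), 26.31720542907715)
knob px 323.52516619183285 231.99905033238363 xyz [618.06452944  24.77119961  94.        ] ((323.60595703125, 232.20860290527344), 8.060311317443848)
valve ((486.4884033203125, -93.8887939453125), (99.1071548461914, 62.971656799316406), 19.7908992767334) (360, 268, 38, 47)
cart [ 658.14196527 -126.53440071  121.        ]
bush [465.56795867  48.22256644  60.        ]
center [552.25566667 -41.29603448  30.        ]
```

View pics/topz.png

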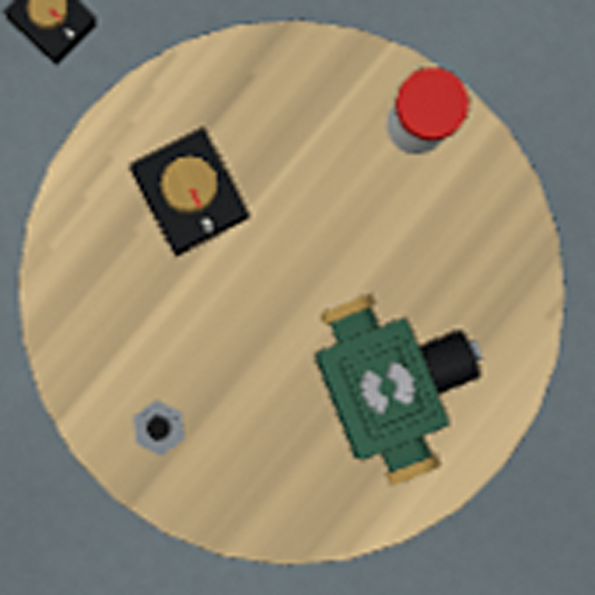

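View pics/sidez.png

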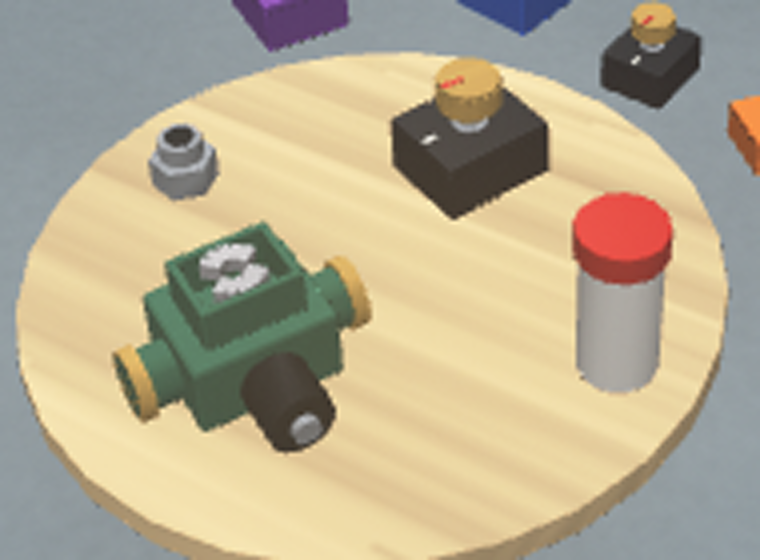

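```bash
cat >> h.py <<'E'
def goal(x,y,z,yaw):
    "yaw = direction of tool x in world (deg), tool y down. prints delta in tool axes"
    s=bot.state(); R=np.array(s['eef_rot']); p=np.array(s['tool_pos'])
    d=R.T@(np.array([x,y,z])-p); a=np.radians(yaw)
    Rt=np.array([[np.cos(a),0,-np.sin(a)],[np.sin(a),0,np.cos(a)],[0,-1,0]]).astype(float)
    if np.linalg.det(Rt)<0: Rt[:,2]*=-1
    w=np.degrees(cv2.Rodrigues(R.T@Rt)[0].ravel())
    print('d',d.round(1),'w',w.round(2),'p',p.round(1),'q',np.round(s['q'],1),'F',np.round(s['wrist_force'],1),'open',round(s['opening'],1),'t',s['t'])
E
python3 -c "
from h import *
goal(560,-20,404,-63.7)"
```

```text
d [-387.9    0.8  536.4] w [ -0.02 -11.53  -0.06] p [ 140.2 -531.8  404.3] q [-87.6  21.8  74.4  -0.   83.9 -12.3] F [ 0.5  0.3 -0.6] open 88.4 t 0.15
```

```bash
python3 -m handwheel '[{"dx":-35,"dz":49},{"dx":-35,"dz":49},{"dx":-35,"dz":49},{"dx":-35,"dz":49},{"dx":-35,"dz":49}]' 88
python3 -m handwheel '[{"dx":-35,"dz":49},{"dx":-35,"dz":49},{"dx":-35,"dz":49},{"dx":-35,"dz":49},{"dx":-35,"dz":49}]'
python3 -c "
from h import *
goal(560,-20,404,-63.7)"
```

```text
d [-387.9    0.8  536.4] w [ -0.02 -11.53  -0.06] p [ 140.2 -531.8  404.3] q [-87.6  21.8  74.4  -0.   83.9 -12.3] F [ 0.5  0.3 -0.6] open 88.4 t 0.15validation failed for argument at $[0]...
validation failed for argument at $[0]...
```

```bash
python3 -m handwheel '[{"dx":-35,"dy":0,"dz":49,"wx":0,"wy":0,"wz":0},{"dx":-35,"dy":0,"dz":49,"wx":0,"wy":0,"wz":0},{"dx":-35,"dy":0,"dz":49,"wx":0,"wy":0,"wz":0},{"dx":-35,"dy":0,"dz":49,"wx":0,"wy":0,"wz":0},{"dx":-35,"dy":0,"dz":49,"wx":0,"wy":0,"wz":0}]' 88
python3 -c "
from h import *
goal(560,-20,404,-63.7)"
```

```text
t: 0.78
tool_pos: [333.4, -298.5, 404.7]
eef_rot: [[0.255, 0.0, 0.967], [-0.967, -0.0, 0.255], [0.0, -1.0, 0.0]]
wrist_force: [0.5, -1.3, 0.4]
opening: 87.9
d [-211.6    0.8  290.1] w [-1.000e-02 -1.155e+01  0.000e+00] p [ 333.4 -298.5  404.7] q [-57.1  11.5  89.5   0.   79.1  18.2] F [ 0.5 -1.3  0.4] open 87.9 t 0.775
```

```bash
python3 -m handwheel '[{"dx":-36,"dy":0,"dz":49,"wx":0,"wy":0,"wz":0},{"dx":-36,"dy":0,"dz":49,"wx":0,"wy":0,"wz":0},{"dx":-36,"dy":0,"dz":49,"wx":0,"wy":0,"wz":0},{"dx":-36,"dy":0,"dz":49,"wx":0,"wy":0,"wz":0},{"dx":-36,"dy":0,"dz":49,"wx":0,"wy":-10,"wz":0}]'
python3 -m handwheel '[{"dx":-22,"dy":0,"dz":40,"wx":0,"wy":-1.5,"wz":0},{"dx":0,"dy":0,"dz":0,"wx":0,"wy":0,"wz":0}]'
python3 -c "
from h import *
goal(560,-20,404,-63.7)
import pickle
c=cam('wrist');save(c,'w1.png');pickle.dump(c,open('w1.pkl','wb'))"
```

```text
t: 1.4
tool_pos: [524.5, -61.7, 404.7]
eef_rot: [[0.423, -0.0, 0.906], [-0.906, -0.0, 0.423], [0.0, -1.0, -0.0]]
wrist_force: [0.9, -1.3, 0.6]
opening: 87.9
t: 1.65
tool_pos: [551.6, -24.7, 404.1]
eef_rot: [[0.446, -0.001, 0.895], [-0.895, 0.0, 0.446], [-0.001, -1.0, -0.0]]
wrist_force: [-0.3, -0.1, -0.5]
opening: 88.2
d [-0.5  0.1  9.6] w [ 0.03  0.2  -0.04] p [551.6 -24.7 404.1] q [-14.9  22.1  74.    0.   83.9  48.6] F [-0.3 -0.1 -0.5] open 88.2 t 1.65
```

View pics/w1.png

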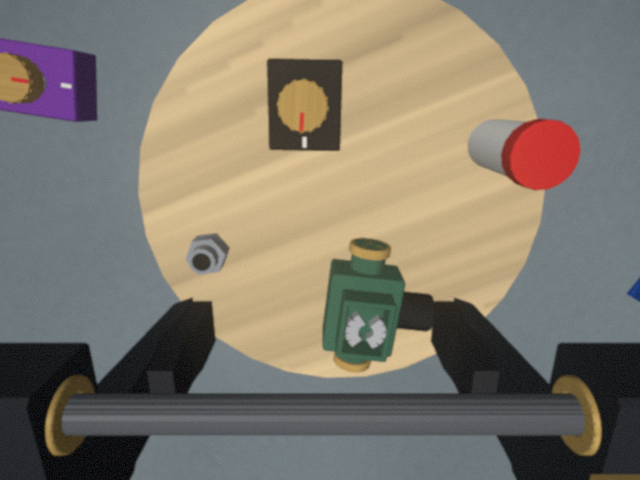

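Run:
```python
from h import *
import pickle
c=pickle.load(open('w1.pkl','rb')); hsv=cv2.cvtColor(c['p'],cv2.COLOR_RGB2HSV)
def big(m,x0,x1,y0,y1):
    k=np.zeros_like(m);k[y0:y1,x0:x1]=m[y0:y1,x0:x1]
    cs,_=cv2.findContours(k,cv2.RETR_EXTERNAL,cv2.CHAIN_APPROX_NONE); return max(cs,key=cv2.contourArea)
b=big((hsv[...,2]<95).astype(np.uint8)*255,250,360,40,165)
P=np.array([ray(c,u,v,64)[:2] for u,v in b.reshape(-1,2)],np.float32);print('cover',cv2.minAreaRect(P),cv2.boundingRect(b))
k=big(cv2.inRange(hsv,(12,90,90),(35,255,255)),272,335,65,135);e=cv2.minEnclosingCircle(k);print('knob',e,ray(c,*e[0],94))
for n,x0,y0,w,h,f in (('wz',310,225,110,150,5),('wc',255,45,100,115,5)):
    cv2.imwrite(f'pics/{n}.png',cv2.resize(cv2.cvtColor(c['p'][y0:y0+h,x0:x0+w],cv2.COLOR_RGB2BGR),None,fx=f,fy=f,interpolation=cv2.INTER_CUBIC))
```

```text
cover ((619.804931640625, 24.958498001098633), (63.30852127075195, 53.353424072265625), 25.581716537475586) (268, 59, 74, 91)
knob ((302.5, 105.5), 27.829938888549805) [620.13535865  24.89275412  94.        ]
```

View pics/wz.png

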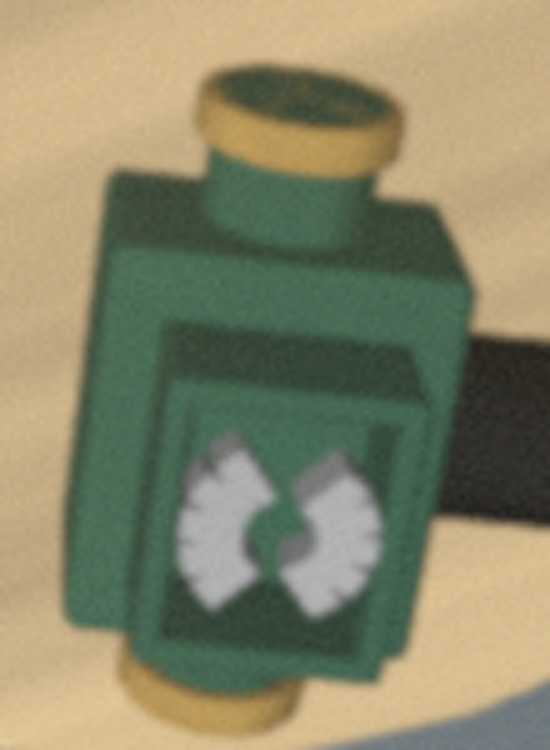

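View pics/wc.png

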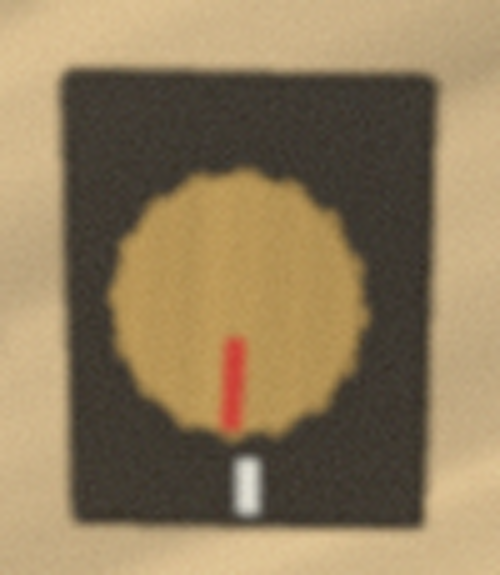

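Run:
```python
from h import *
import pickle
c=pickle.load(open('w1.pkl','rb'))
for n,z,L in (('head',99,[(168,382),(428,402),(380,680),(132,655)]),('shoulder',75,[(105,245),(470,290),(408,655),(65,620)])):
    P=np.array([ray(c,a/5+310-.4,b/5+225-.4,z)[:2] for a,b in L]); print(n,P.mean(0),[np.linalg.norm(P[i]-P[i-1]).round(1) for i in range(4)],
     [np.degrees(np.arctan2(*(P[i]-P[j])[::-1])).round(1) for i,j in((0,3),(1,2),(0,1),(3,2))])
```

```text
head [489.03371344 -92.93921807] [np.float64(49.3), np.float64(40.5), np.float64(50.6), np.float64(40.7)] [np.float64(20.6), np.float64(20.8), np.float64(111.6), np.float64(109.8)]
shoulder [489.00934811 -92.70220476] [np.float64(71.2), np.float64(60.8), np.float64(70.3), np.float64(60.7)] [np.float64(21.2), np.float64(21.1), np.float64(108.9), np.float64(109.8)]
```

```bash
python3 -c "
from h import *
goal(487,-94,360,-69.3)"
```

```text
d [ 32.5  44.2 -87.4] w [ 0.06  5.69 -0.03] p [550.9 -26.  404.2] q [-15.   22.   74.1  -0.   83.9  48.6] F [ 0.3  0.2 -0.4] open 88.2 t 1.7
```

```bash
python3 -m handwheel '[{"dx":16,"dy":22,"dz":-43,"wx":0,"wy":0,"wz":0},{"dx":16,"dy":22,"dz":-43,"wx":0,"wy":5.6,"wz":0},{"dx":0,"dy":0,"dz":0,"wx":0,"wy":0,"wz":0},{"dx":0,"dy":0,"dz":0,"wx":0,"wy":0,"wz":0}]'
python3 -c "
from h import *
goal(487,-94,360,-69.3)
import pickle
c=cam('wrist');save(c,'w2.png');pickle.dump(c,open('w2.pkl','wb'));s=bot.state();print(s['tool_pos'],s['qvel'])
cv2.imwrite('pics/w2z.png',cv2.resize(cv2.cvtColor(c['p'][120:320,240:420],cv2.COLOR_RGB2BGR),None,fx=3,fy=3,interpolation=cv2.INTER_CUBIC))
"
```

```text
t: 2.2
tool_pos: [487.6, -94.2, 361.4]
eef_rot: [[0.352, 0.001, 0.936], [-0.936, -0.0, 0.352], [0.001, -1.0, 0.001]]
wrist_force: [-0.1, -0.6, -0.3]
opening: 87.7
d [-0.4  1.4 -0.5] w [-0.06 -0.08  0.04] p [487.6 -94.2 361.4] q [-24.6  18.7  86.9   0.   74.4  44.8] F [-0.1 -0.6 -0.3] open 87.7 t 2.2
[487.90631028 -93.78808239 361.46621059] [ 1.01600951  0.20226444 -0.39191041 -0.08939554 -0.11343715  0.09325244]
```

View pics/w2.png

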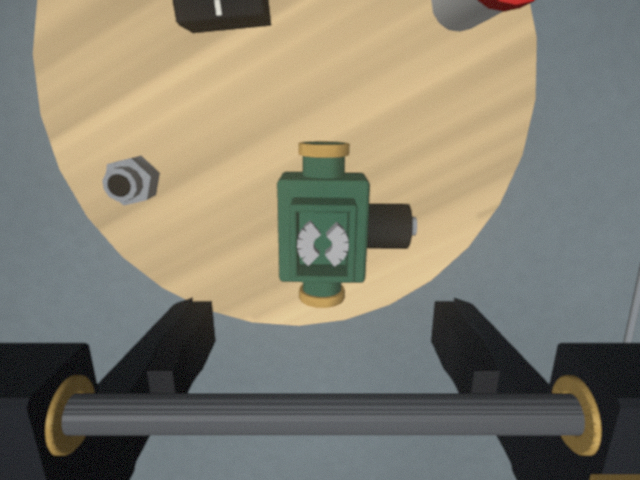

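View pics/w2z.png

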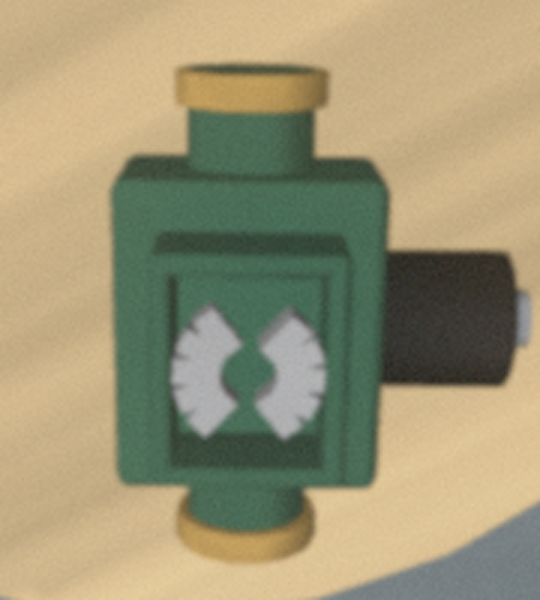

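Run:
```python
from h import *
import pickle
c=pickle.load(open('w2.pkl','rb'))
for n,z,L in (('head',99,[(152,256),(350,256),(346,483),(150,480)]),('shoulder',75,[(115,187),(387,187),(376,487),(120,484)])):
    P=np.array([ray(c,a/3+240-.3,b/3+120-.3,z)[:2] for a,b in L]); print(n,P.mean(0),[np.linalg.norm(P[i]-P[i-1]).round(1) for i in range(4)],
     [np.degrees(np.arctan2(*(P[i]-P[j])[::-1])).round(1) for i,j in((0,3),(1,2),(0,1),(3,2))])
t=pickle.load(open('top0.pkl','rb'))
for P in ([618,25,94],[489,-93,75],[489,-93,99]): print(proj(t,P))
# brass port ends / indicator centre 
print(ray(c,248/3+240,375/3+120,80))
```

```text
head [489.27798045 -93.78811816] [np.float64(49.3), np.float64(40.1), np.float64(50.0), np.float64(42.2)] [np.float64(18.6), np.float64(21.1), np.float64(110.6), np.float64(109.6)]
shoulder [488.42408157 -94.12137856] [np.float64(70.6), np.float64(59.4), np.float64(71.4), np.float64(60.6)] [np.float64(19.5), np.float64(20.5), np.float64(110.6), np.float64(109.8)]
(np.float64(323.42218271127416), np.float64(232.03107777351673))
(np.float64(378.55085465140905), np.float64(289.5336323253547))
(np.float64(379.6833499456587), np.float64(289.3115556493783))
[482.39790698 -96.2415993   80.        ]
```

```bash
python3 -c "
from h import *
goal(619.5,25,361,-64.4)"
```

```text
d [-64.7   0.6 165.1] w [-0.07 -4.92  0.06] p [487.9 -93.8 361.5] q [-24.6  18.7  86.8   0.   74.4  44.8] F [0.  1.1 0.1] open 87.8 t 2.25
```

```bash
python3 -m handwheel '[{"dx":-21.6,"dy":0,"dz":55,"wx":0,"wy":0,"wz":0},{"dx":-21.6,"dy":0,"dz":55,"wx":0,"wy":0,"wz":0},{"dx":-21.6,"dy":0.5,"dz":55,"wx":0,"wy":-4.9,"wz":0},{"dx":0,"dy":0,"dz":0,"wx":0,"wy":0,"wz":0},{"dx":0,"dy":0,"dz":0,"wx":0,"wy":0,"wz":0}]'
python3 - <<'E'
from h import *
import pickle
c=cam('wrist');save(c,'w3.png');pickle.dump(c,open('w3.pkl','wb')); hsv=cv2.cvtColor(c['p'],cv2.COLOR_RGB2HSV)
goal(619.5,25,361,-64.4)
m=(hsv[...,2]<95).astype(np.uint8)*255; m[300:]=0
cs,_=cv2.findContours(m,cv2.RETR_EXTERNAL,cv2.CHAIN_APPROX_NONE)
for b in cs:
    if cv2.contourArea(b)<2000: continue
    P=np.array([ray(c,u,v,64)[:2] for u,v in b.reshape(-1,2)],np.float32);print('cover',cv2.minAreaRect(P),cv2.boundingRect(b))
k=cv2.inRange(hsv,(12,90,90),(35,255,255)); 
x,y,w,h=cv2.boundingRect(max([b for b in cs],key=cv2.contourArea))
cv2.imwrite('pics/w3z.png',cv2.resize(cv2.cvtColor(c['p'][130:320,240:420],cv2.COLOR_RGB2BGR),None,fx=3,fy=3,interpolation=cv2.INTER_CUBIC))
E
```

```text
t: 2.88
tool_pos: [619.1, 25.7, 360.3]
eef_rot: [[0.432, -0.0, 0.902], [-0.902, -0.0, 0.432], [0.0, -1.0, -0.0]]
wrist_force: [0.0, 0.1, -0.4]
opening: 88.0
d [ 0.4 -0.5  0.5] w [-0.   -0.04  0.01] p [618.8  25.1 360.5] q [-8.6 30.6 66.8 -0.  82.5 55.8] F [-0.6 -1.   0.6] open 88.3 t 2.925
cover ((622.7599487304688, 26.55858612060547), (67.93744659423828, 53.33082580566406), 25.57068634033203) (285, 177, 78, 94)
cover ((732.5587768554688, 101.86554718017578), (28.45313835144043, 35.629940032958984), 44.136661529541016) (254, 0, 70, 49)
```

View pics/w3z.png

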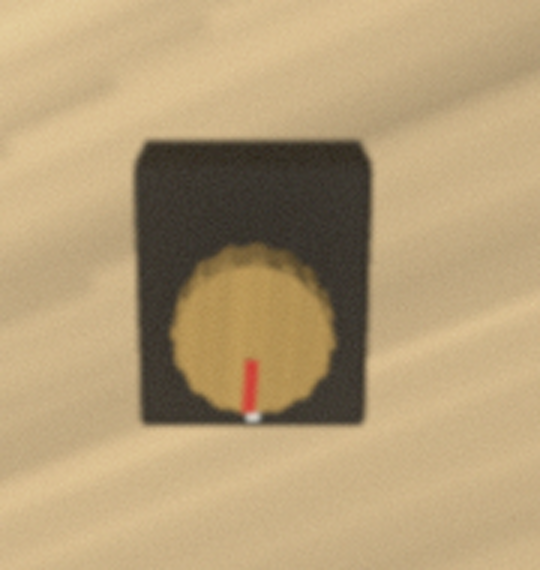

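Run:
```python
from h import *
import pickle
c=pickle.load(open('w3.pkl','rb'))
for n,z,L in (('roof',64,[(135,163),(371,163),(364,424),(142,424)]),):
    P=np.array([ray(c,a/3+240-.3,b/3+130-.3,z)[:2] for a,b in L]); print(n,P.mean(0),[np.linalg.norm(P[i]-P[i-1]).round(1) for i in range(4)],
     [np.degrees(np.arctan2(*(P[i]-P[j])[::-1])).round(1) for i,j in((0,3),(1,2),(0,1),(3,2))])
print(ray(c,253/3+240-.3,338/3+130-.3,94))
goal(620,25,202,-64.4)
```

```text
roof [620.29614364  25.21331497] [np.float64(64.0), np.float64(53.5), np.float64(64.0), np.float64(54.0)] [np.float64(25.4), np.float64(25.8), np.float64(115.6), np.float64(115.6)]
[620.41133911  25.35475676  94.        ]
d [  0.6 158.5   1. ] w [-0.   -0.04  0.01] p [618.8  25.1 360.5] q [-8.6 30.6 66.8 -0.  82.5 55.8] F [-0.6 -1.   0.6] open 88.3 t 2.925
```

```bash
python3 -m handwheel '[{"dx":0.6,"dy":50,"dz":1.3,"wx":0,"wy":0,"wz":0},{"dx":0,"dy":50,"dz":0,"wx":0,"wy":0,"wz":0},{"dx":0,"dy":38,"dz":0,"wx":0,"wy":0,"wz":0},{"dx":0,"dy":20,"dz":0,"wx":0,"wy":0,"wz":0},{"dx":0,"dy":0,"dz":0,"wx":0,"wy":0,"wz":0}]'
python3 -c "
from h import *
goal(620.3,25.3,202,-64.4)"
```

```text
t: 3.55
tool_pos: [620.1, 24.4, 201.6]
eef_rot: [[0.43, -0.002, 0.903], [-0.903, 0.0, 0.43], [-0.001, -1.0, -0.002]]
wrist_force: [-0.1, 0.7, -0.3]
opening: 87.9
d [-0.7 -0.4  0.6] w [ 0.11 -0.11 -0.07] p [620.1  24.4 201.6] q [-8.7 40.2 77.5 -0.  62.4 55.9] F [-0.1  0.7 -0.3] open 87.9 t 3.55
```

```bash
python3 -m handwheel '[{"dx":0,"dy":0,"dz":0.5,"wx":0,"wy":0,"wz":0},{"dx":0,"dy":0,"dz":0,"wx":0,"wy":0,"wz":0},{"dx":0,"dy":0,"dz":0,"wx":0,"wy":0,"wz":0},{"dx":0,"dy":0,"dz":0,"wx":0,"wy":0,"wz":0},{"dx":0,"dy":0,"dz":0,"wx":0,"wy":0,"wz":0}]' 45
python3 -m handwheel '[{"dx":0,"dy":0,"dz":0,"wx":0,"wy":0,"wz":0},{"dx":0,"dy":0,"dz":0,"wx":0,"wy":0,"wz":0}]'
python3 -c "
from h import *
goal(620.3,25.3,202,-64.4)"
```

```text
t: 4.18
tool_pos: [621.1, 25.5, 202.8]
eef_rot: [[0.432, 0.001, 0.902], [-0.902, -0.0, 0.432], [0.0, -1.0, 0.001]]
wrist_force: [-1.9, -0.3, 3.5]
opening: 54.7
t: 4.42
tool_pos: [621.1, 25.5, 202.8]
eef_rot: [[0.432, 0.001, 0.902], [-0.902, -0.0, 0.432], [0.0, -1.0, 0.001]]
wrist_force: [-1.9, 0.6, 5.2]
opening: 54.7
d [-0.2  0.8 -0.8] w [-0.03 -0.03  0.02] p [621.1  25.5 202.8] q [-8.5 40.2 77.3 -0.  62.5 55.9] F [-1.9  0.6  5.2] open 54.7 t 4.425
```

```bash
python3 -m handwheel '[{"dx":0,"dy":-30,"dz":0,"wx":0,"wy":0,"wz":0},{"dx":0,"dy":-40,"dz":0,"wx":0,"wy":0,"wz":0},{"dx":0,"dy":-20,"dz":0,"wx":0,"wy":0,"wz":0},{"dx":0,"dy":0,"dz":0,"wx":0,"wy":0,"wz":0}]'
python3 -c "
from h import *
goal(489.3,-93.5,293,-69.7)
c=cam('wrist');save(c,'w4.png');c=cam('side');save(c,'s4.png')"
```

```text
t: 4.92
tool_pos: [621.1, 25.5, 293.0]
eef_rot: [[0.432, 0.002, 0.902], [-0.902, -0.0, 0.432], [0.001, -1.0, 0.002]]
wrist_force: [0.2, 0.2, -3.0]
opening: 54.8
d [  50.5   -0.2 -170.2] w [-0.1   5.27  0.06] p [621.1  25.5 293. ] q [-8.5 34.2 72.   0.  73.6 55.9] F [ 0.2  0.2 -3. ] open 54.8 t 4.925
```

View pics/w4.png

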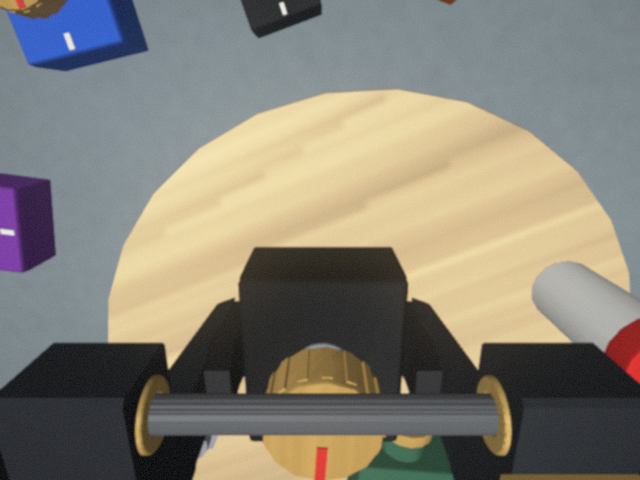

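View pics/s4.png

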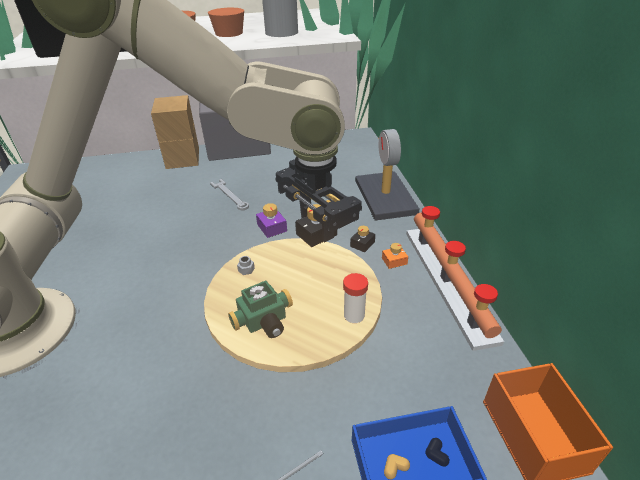

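The cover is held level: in the wrist view its edge runs from (255,248) to (395,248), with the knob clear below the bar. Next I carry it over the valve.

```bash
python3 -m handwheel '[{"dx":12.6,"dy":0,"dz":-42.5,"wx":0,"wy":0,"wz":0},{"dx":12.6,"dy":0,"dz":-42.5,"wx":0,"wy":0,"wz":0},{"dx":12.6,"dy":0,"dz":-42.5,"wx":0,"wy":0,"wz":0},{"dx":12.6,"dy":0,"dz":-42.5,"wx":0,"wy":5.3,"wz":0},{"dx":0,"dy":0,"dz":0,"wx":0,"wy":0,"wz":0}]'
python3 -m handwheel '[{"dx":0,"dy":0,"dz":0,"wx":0,"wy":0,"wz":0},{"dx":0,"dy":0,"dz":0,"wx":0,"wy":0,"wz":0}]'
python3 -c "
from h import *
goal(489.3,-93.5,247.8,-69.7)
c=cam('wrist');save(c,'w5.png');c=cam('side');save(c,'s5.png');cv2.imwrite('pics/s5z.png',cv2.resize(cv2.cvtColor(c['p'][180:360,180:400],cv2.COLOR_RGB2BGR),None,fx=3,fy=3,interpolation=cv2.INTER_CUBIC))"
```

```text
t: 5.65
tool_pos: [487.9, -94.7, 291.1]
eef_rot: [[0.343, -0.003, 0.939], [-0.939, 0.001, 0.343], [-0.002, -1.0, -0.003]]
wrist_force: [-0.2, -0.9, -2.0]
opening: 54.7
t: 5.9
tool_pos: [490.0, -92.8, 291.8]
eef_rot: [[0.348, -0.0, 0.938], [-0.938, 0.0, 0.348], [-0.001, -1.0, -0.0]]
wrist_force: [-0.5, -0.1, -2.7]
opening: 54.9
d [ 0.4 44.  -0.9] w [ 0.02  0.05 -0.03] p [490.  -92.8 291.8] q [-24.4  23.6  92.5   0.   64.   45.3] F [-0.5 -0.1 -2.7] open 54.9 t 5.9
```

View pics/s5z.png

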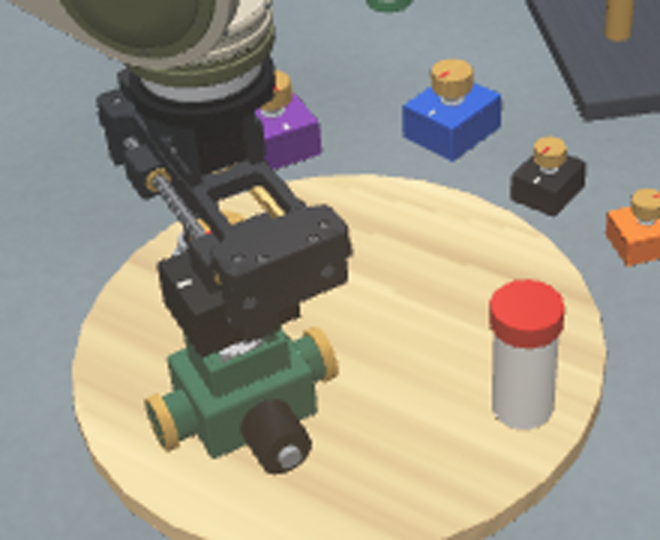

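View pics/w5.png

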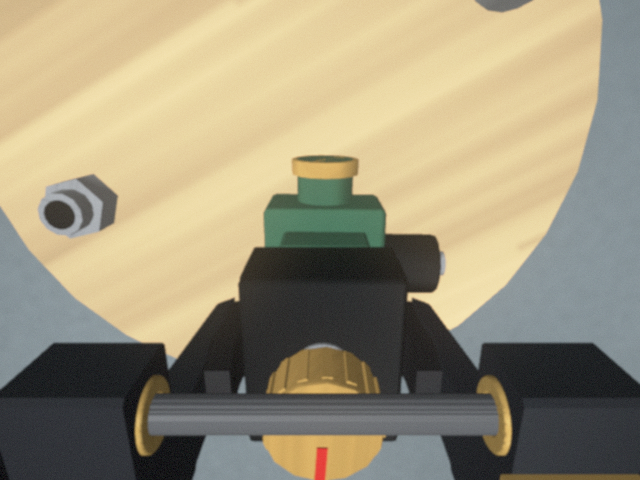

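Laterally the valve shoulder is centred at u≈325 and the cover at u≈324.5, so they line up. I'll descend in steps and watch the force.

```bash
python3 -m handwheel '[{"dx":0.2,"dy":12,"dz":-0.9,"wx":0,"wy":0,"wz":0},{"dx":0,"dy":7,"dz":0,"wx":0,"wy":0,"wz":0},{"dx":0,"dy":4,"dz":0,"wx":0,"wy":0,"wz":0},{"dx":0,"dy":2,"dz":0,"wx":0,"wy":0,"wz":0}]'
python3 -c "
from h import *
goal(489.3,-93.5,247.8,-69.7)"
```

```text
t: 6.5
tool_pos: [488.7, -93.9, 266.9]
eef_rot: [[0.346, -0.0, 0.938], [-0.938, 0.0, 0.346], [-0.0, -1.0, -0.0]]
wrist_force: [0.8, -0.4, -1.4]
opening: 54.5
d [-0.2 19.1  0.7] w [ 0.01 -0.03 -0.01] p [488.7 -93.9 266.9] q [-24.5  25.4  94.4   0.   60.1  45.2] F [ 0.8 -0.4 -1.4] open 54.5 t 6.5
```

The cover has entered over the head with no contact force.

```bash
python3 -m handwheel '[{"dx":0,"dy":6,"dz":0,"wx":0,"wy":0,"wz":0},{"dx":0,"dy":6,"dz":0,"wx":0,"wy":0,"wz":0},{"dx":0,"dy":4,"dz":0,"wx":0,"wy":0,"wz":0},{"dx":0,"dy":1.5,"dz":0,"wx":0,"wy":0,"wz":0},{"dx":0,"dy":0,"dz":0,"wx":0,"wy":0,"wz":0}]'
python3 -m handwheel '[{"dx":0,"dy":1,"dz":0,"wx":0,"wy":0,"wz":0},{"dx":0,"dy":0,"dz":0,"wx":0,"wy":0,"wz":0}]'
python3 -c "
from h import *
goal(489.3,-93.5,247.8,-69.7)"
```

```text
t: 7.12
tool_pos: [488.7, -93.9, 249.7]
eef_rot: [[0.346, -0.0, 0.938], [-0.938, 0.0, 0.346], [-0.0, -1.0, 0.0]]
wrist_force: [0.3, -0.8, -1.4]
opening: 54.7
t: 7.38
tool_pos: [488.7, -93.9, 248.8]
eef_rot: [[0.346, 0.0, 0.938], [-0.938, -0.0, 0.346], [0.0, -1.0, 0.0]]
wrist_force: [0.1, -0.5, -2.2]
opening: 54.5
d [-0.1  1.   0.7] w [-0.01 -0.03  0.  ] p [488.7 -93.9 248.8] q [-24.5  27.   95.7   0.   57.4  45.2] F [ 0.1 -0.5 -2.2] open 54.5 t 7.375
```

```bash
python3 -m handwheel '[{"dx":0,"dy":1,"dz":0,"wx":0,"wy":0,"wz":0},{"dx":0,"dy":0.5,"dz":0,"wx":0,"wy":0,"wz":0},{"dx":0,"dy":0,"dz":0,"wx":0,"wy":0,"wz":0}]'
python3 -c "
from h import *
goal(489.3,-93.5,247.8,-69.7)"
```

```text
t: 7.75
tool_pos: [488.7, -93.8, 247.8]
eef_rot: [[0.347, 0.001, 0.938], [-0.938, -0.0, 0.347], [0.0, -1.0, 0.0]]
wrist_force: [-2.4, 0.9, 4.7]
opening: 55.1
d [-0.1 -0.   0.7] w [-0.02 -0.03  0.03] p [488.7 -93.8 247.8] q [-24.5  27.1  95.7  -0.   57.2  45.2] F [-2.4  0.9  4.7] open 55.1 t 7.75
```

It touched down at the expected height of 247.8 with about 7 N. Releasing and looking.

```bash
python3 -m handwheel '[{"dx":0,"dy":0,"dz":0,"wx":0,"wy":0,"wz":0},{"dx":0,"dy":0,"dz":0,"wx":0,"wy":0,"wz":0},{"dx":0,"dy":0,"dz":0,"wx":0,"wy":0,"wz":0},{"dx":0,"dy":0,"dz":0,"wx":0,"wy":0,"wz":0}]' 88
python3 -m handwheel '[{"dx":0,"dy":-30,"dz":0,"wx":0,"wy":0,"wz":0},{"dx":0,"dy":-50,"dz":0,"wx":0,"wy":0,"wz":0},{"dx":0,"dy":-45,"dz":0,"wx":0,"wy":0,"wz":0},{"dx":0,"dy":0,"dz":0,"wx":0,"wy":0,"wz":0},{"dx":0,"dy":0,"dz":0,"wx":0,"wy":0,"wz":0}]'
python3 -c "
from h import *
goal(489.3,-93.5,247.8,-69.7)
import pickle
c=cam('wrist');save(c,'w6.png');pickle.dump(c,open('w6.pkl','wb'))
cv2.imwrite('pics/w6z.png',cv2.resize(cv2.cvtColor(c['p'][120:320,240:420],cv2.COLOR_RGB2BGR),None,fx=3,fy=3,interpolation=cv2.INTER_CUBIC))
c=cam('side');save(c,'s6.png');cv2.imwrite('pics/s6z.png',cv2.resize(cv2.cvtColor(c['p'][220:360,180:400],cv2.COLOR_RGB2BGR),None,fx=3,fy=3,interpolation=cv2.INTER_CUBIC))"
```

```text
t: 8.25
tool_pos: [488.7, -93.9, 247.2]
eef_rot: [[0.346, -0.0, 0.938], [-0.938, 0.0, 0.346], [-0.0, -1.0, -0.0]]
wrist_force: [-0.7, 0.4, -0.0]
opening: 88.2
t: 8.88
tool_pos: [488.5, -93.8, 371.4]
eef_rot: [[0.346, -0.001, 0.938], [-0.938, 0.001, 0.346], [-0.001, -1.0, -0.001]]
wrist_force: [-0.6, 0.7, 0.2]
opening: 88.0
d [1.000e-01 1.236e+02 1.000e+00] w [ 0.06 -0.03 -0.06] p [488.5 -93.8 371.4] q [-24.5  18.2  85.8   0.   76.1  45.2] F [-0.6  0.7  0.2] open 88.0 t 8.875
```

View pics/s6z.png

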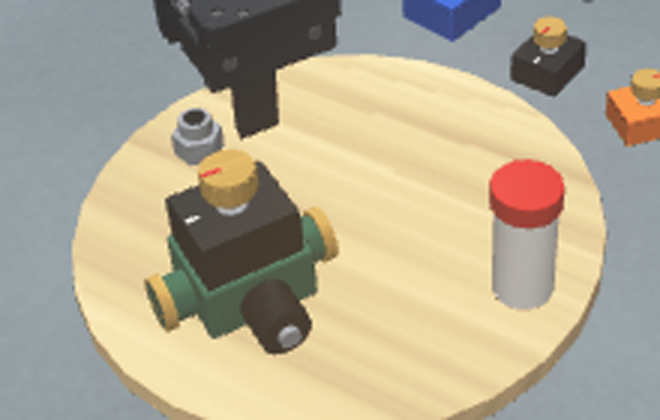

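View pics/w6z.png

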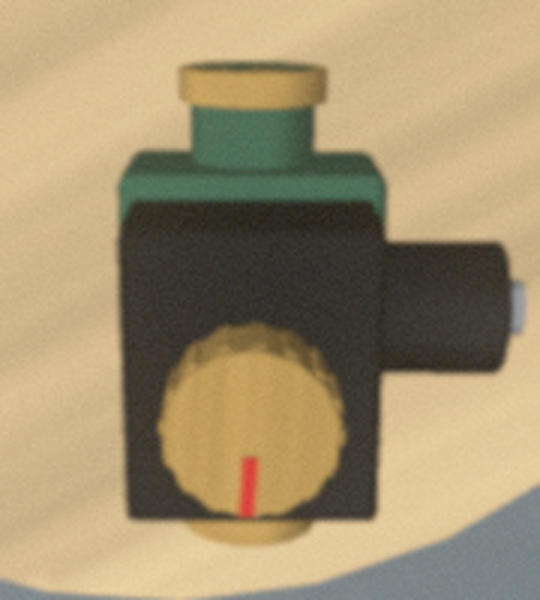

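The cover sits flush on the shoulder and the knob is up. Now I locate the knob top at z=139.

Run:
```python
from h import *
import pickle
c=pickle.load(open('w6.pkl','rb'))
K=ray(c,253/3+240-.3,434/3+120-.3,139);print('knob',K)
P=np.array([ray(c,a/3+240-.3,b/3+120-.3,109)[:2] for a,b in [(122,237),(384,237),(377,520),(127,520)]]);print(P.mean(0),[np.linalg.norm(P[i]-P[i-1]).round(1) for i in range(4)],[np.degrees(np.arctan2(*(P[i]-P[j])[::-1])).round(1) for i,j in((0,3),(1,2),(0,1),(3,2))])
goal(489,-93.9,286,-30)
```

```text
knob [487.90272528 -94.38692966 139.        ]
[487.24782585 -94.55583585] [np.float64(62.7), np.float64(52.7), np.float64(62.7), np.float64(54.4)] [np.float64(19.3), np.float64(20.8), np.float64(110.2), np.float64(110.3)]
d [ 0.4 84.9  0.5] w [  0.07 -39.73  -0.15] p [488.6 -93.9 370.9] q [-24.5  18.3  85.8   0.   76.1  45.2] F [-0.1 -0.4 -0.1] open 87.9 t 8.975
```

```bash
python3 -m handwheel '[{"dx":0,"dy":10,"dz":0,"wx":0,"wy":-10,"wz":0},{"dx":0,"dy":10,"dz":0,"wx":0,"wy":-10,"wz":0},{"dx":0,"dy":10,"dz":0,"wx":0,"wy":-10,"wz":0},{"dx":0,"dy":10,"dz":0,"wx":0,"wy":-10,"wz":0},{"dx":0,"dy":0,"dz":0,"wx":0,"wy":0,"wz":0}]' 60
python3 -c "
from h import *
goal(487.9,-94.3,286,-30)"
```

```text
t: 9.6
tool_pos: [488.6, -93.9, 330.8]
eef_rot: [[0.868, -0.003, 0.497], [-0.497, 0.001, 0.868], [-0.003, -1.0, -0.0]]
wrist_force: [-0.3, -0.3, 0.4]
opening: 60.2
d [-0.2 44.8 -0.7] w [ 0.02  0.18 -0.2 ] p [488.6 -93.9 330.8] q [-24.5  20.7  89.5  -0.   70.    5.3] F [-0.3 -0.3  0.4] open 60.2 t 9.6
```

```bash
python3 -m handwheel '[{"dx":-0.2,"dy":20,"dz":-0.7,"wx":0,"wy":0,"wz":0},{"dx":0,"dy":17,"dz":0,"wx":0,"wy":0,"wz":0},{"dx":0,"dy":8,"dz":0,"wx":0,"wy":0,"wz":0},{"dx":0,"dy":0,"dz":0,"wx":0,"wy":0,"wz":0},{"dx":0,"dy":0,"dz":0,"wx":0,"wy":0,"wz":0}]'
python3 -c "
from h import *
goal(487.9,-94.3,286,-30)
c=cam('wrist');save(c,'w7.png')"
```

```text
t: 10.22
tool_pos: [488.3, -94.4, 287.8]
eef_rot: [[0.868, 0.001, 0.497], [-0.497, -0.0, 0.868], [0.001, -1.0, 0.0]]
wrist_force: [-0.0, -0.4, -0.6]
opening: 59.9
d [-0.4  1.8 -0.1] w [-0.01  0.23  0.06] p [488.3 -94.4 287.8] q [-24.6  23.7  93.   -0.   63.2   5.2] F [-0.  -0.4 -0.6] open 59.9 t 10.225
```

View pics/w7.png

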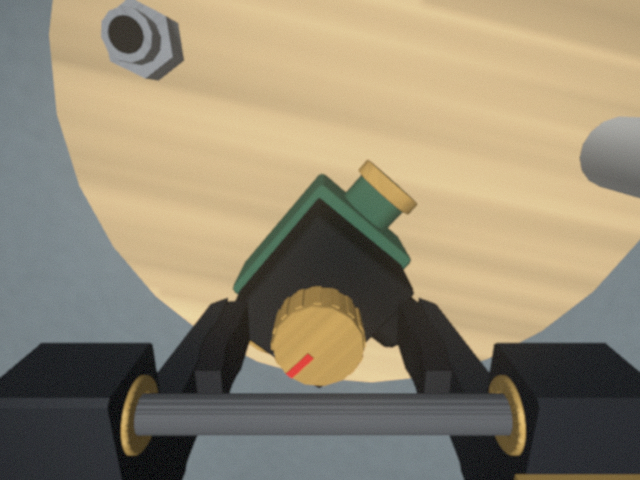

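The knob centre appears about 2 mm off-centre along tool x (u≈318 against a jaw centre near 324). Before closing, I'll check the perpendicular direction with a further turn.

```bash
python3 -m handwheel '[{"dx":-2,"dy":0,"dz":0,"wx":0,"wy":-10,"wz":0},{"dx":0,"dy":0,"dz":0,"wx":0,"wy":-10,"wz":0},{"dx":0,"dy":0,"dz":0,"wx":0,"wy":-10,"wz":0},{"dx":0,"dy":0,"dz":0,"wx":0,"wy":-10,"wz":0},{"dx":0,"dy":0,"dz":0,"wx":0,"wy":-10,"wz":0}]' 60
python3 -m handwheel '[{"dx":0,"dy":0,"dz":0,"wx":0,"wy":0,"wz":0}]'
python3 -c "
from h import *
goal(485.4,-95.4,286,20)
c=cam('wrist');save(c,'w8.png')
hsv=cv2.cvtColor(c['p'],cv2.COLOR_RGB2HSV)
print(c['o'],c['R'].T@(np.array([485.4,-95.4,139])-c['o']),proj(c,[485.4,-95.4,139]))"
```

```text
t: 10.9
tool_pos: [486.5, -93.4, 287.8]
eef_rot: [[0.936, 0.001, -0.351], [0.351, -0.0, 0.936], [0.001, -1.0, -0.001]]
wrist_force: [-0.5, 0.3, 0.4]
opening: 60.3
t: 11.02
tool_pos: [486.5, -93.4, 287.7]
eef_rot: [[0.939, 0.001, -0.345], [0.345, -0.0, 0.939], [0.001, -1.0, -0.001]]
wrist_force: [-0.2, -0.5, 0.0]
opening: 60.0
d [-1.7  1.7 -1.5] w [0.04 0.16 0.03] p [486.5 -93.4 287.7] q [-24.6  23.6  93.3  -0.   63.  -44.8] F [-0.2 -0.5  0. ] open 60.0 t 11.025
[459.44054895 -15.74827    267.61658009] [ -2.99138834  38.78379696 148.48361712] (np.float64(314.58540316166426), np.float64(348.4565201199756))
```

View pics/w8.png

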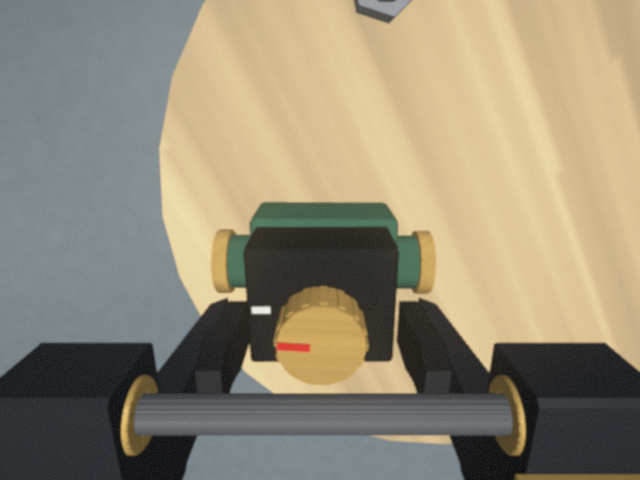

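```bash
python3 -m handwheel '[{"dx":-0.7,"dy":2,"dz":-1.3,"wx":0,"wy":0,"wz":0},{"dx":0,"dy":0,"dz":0,"wx":0,"wy":0,"wz":0},{"dx":0,"dy":0,"dz":0,"wx":0,"wy":0,"wz":0}]' 60
python3 -m handwheel '[{"dx":0,"dy":0,"dz":0,"wx":0,"wy":0,"wz":0},{"dx":0,"dy":0,"dz":0,"wx":0,"wy":0,"wz":0},{"dx":0,"dy":0,"dz":0,"wx":0,"wy":0,"wz":0},{"dx":0,"dy":0,"dz":0,"wx":0,"wy":0,"wz":0},{"dx":0,"dy":0,"dz":0,"wx":0,"wy":0,"wz":0}]' 24
python3 -c "
from h import *
goal(486.2,-94.9,277,20)"
```

```text
t: 11.45
tool_pos: [486.2, -94.9, 285.2]
eef_rot: [[0.938, -0.0, -0.346], [0.346, 0.0, 0.938], [-0.0, -1.0, 0.0]]
wrist_force: [-0.2, -0.2, -0.4]
opening: 60.2
t: 12.08
tool_pos: [486.2, -94.8, 285.3]
eef_rot: [[0.938, 0.0, -0.346], [0.346, 0.0, 0.938], [0.0, -1.0, 0.0]]
wrist_force: [-0.3, 0.3, -0.3]
opening: 33.1
d [-0.1  8.3 -0. ] w [-0.    0.27  0.  ] p [486.2 -94.8 285.3] q [-24.8  23.8  93.5   0.   62.7 -45. ] F [-0.3  0.3 -0.3] open 33.1 t 12.075
```

```bash
python3 -m handwheel '[{"dx":0,"dy":3,"dz":0,"wx":0,"wy":0,"wz":0},{"dx":0,"dy":3,"dz":0,"wx":0,"wy":0,"wz":0},{"dx":0,"dy":3,"dz":0,"wx":0,"wy":0,"wz":0},{"dx":0,"dy":0,"dz":0,"wx":0,"wy":0,"wz":0},{"dx":0,"dy":0,"dz":0,"wx":0,"wy":0,"wz":0}]'
python3 -c "
from h import *
goal(486.2,-94.9,277,20)
c=cam('side');cv2.imwrite('pics/s9z.png',cv2.resize(cv2.cvtColor(c['p'][220:360,180:400],cv2.COLOR_RGB2BGR),None,fx=3,fy=3,interpolation=cv2.INTER_CUBIC))"
```

```text
t: 12.7
tool_pos: [486.2, -94.8, 276.8]
eef_rot: [[0.938, 0.001, -0.346], [0.346, -0.0, 0.938], [0.001, -1.0, -0.001]]
wrist_force: [-1.8, 1.0, 7.5]
opening: 33.0
d [-0.  -0.2 -0.1] w [0.03 0.27 0.03] p [486.2 -94.8 276.8] q [-24.8  24.4  94.1   0.   61.4 -45. ] F [-1.8  1.   7.5] open 33.0 t 12.7
```

View pics/s9z.png

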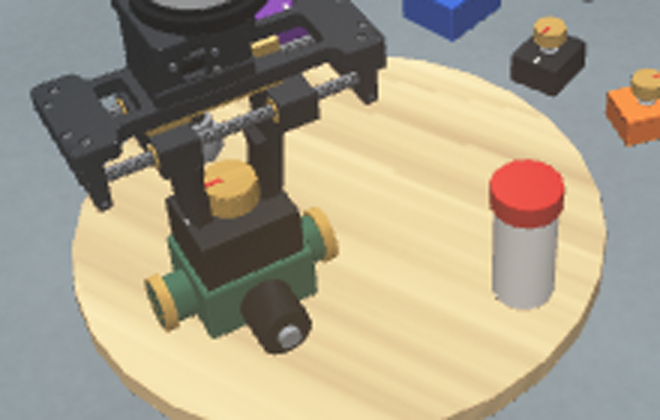

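```bash
python3 -m handwheel '[{"dx":0,"dy":1.2,"dz":0,"wx":0,"wy":0,"wz":0},{"dx":0,"dy":0,"dz":0,"wx":0,"wy":0,"wz":0}]'
python3 -c "
from h import *
goal(486.2,-94.9,277,20)
print(bot.state()['moment'])"
```

```text
t: 13.0
tool_pos: [486.2, -94.8, 275.7]
eef_rot: [[0.938, 0.001, -0.347], [0.347, -0.0, 0.938], [0.001, -1.0, -0.001]]
wrist_force: [-2.7, 1.2, 8.7]
opening: 33.3
d [-0.  -1.3 -0.1] w [0.03 0.27 0.03] p [486.2 -94.8 275.7] q [-24.8  24.5  94.2  -0.   61.2 -45. ] F [-2.7  1.2  8.7] open 33.3 t 13.0
[ 0.16947605  0.30736414 -0.02841166]
```

```bash
python3 -m handwheel '[{"dx":0,"dy":0,"dz":0,"wx":0,"wy":8,"wz":0},{"dx":0,"dy":0,"dz":0,"wx":0,"wy":8,"wz":0},{"dx":0,"dy":0,"dz":0,"wx":0,"wy":8,"wz":0},{"dx":0,"dy":0,"dz":0,"wx":0,"wy":8,"wz":0},{"dx":0,"dy":0,"dz":0,"wx":0,"wy":8,"wz":0}]'
python3 -c "
from h import *
goal(486.2,-94.9,277,20)
print(bot.state()['moment'])
c=cam('wrist');save(c,'w10.png')"
```

```text
t: 13.62
tool_pos: [486.2, -94.8, 275.7]
eef_rot: [[0.94, 0.001, 0.342], [-0.342, -0.0, 0.94], [0.001, -1.0, -0.0]]
wrist_force: [-2.3, 0.9, 8.7]
opening: 33.1
d [ 0.  -1.3 -0.1] w [ 3.000e-02 -3.998e+01  4.000e-02] p [486.2 -94.8 275.7] q [-24.8  24.5  94.2  -0.   61.2  -4.8] F [-2.3  0.9  8.7] open 33.1 t 13.625
[ 0.10734086  0.37448533 -0.00275354]
```

View pics/w10.png

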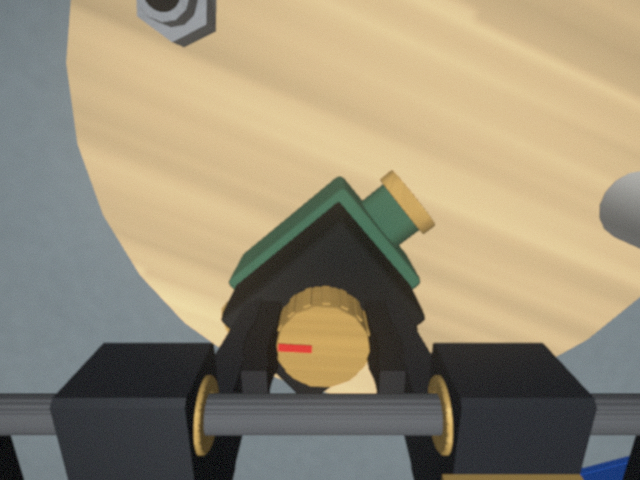

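The red line still lies along the jaws, so the knob turned with the gripper without slipping. Continuing.

```bash
python3 -m handwheel '[{"dx":0,"dy":0,"dz":0,"wx":0,"wy":8,"wz":0},{"dx":0,"dy":0,"dz":0,"wx":0,"wy":8,"wz":0},{"dx":0,"dy":0,"dz":0,"wx":0,"wy":8,"wz":0},{"dx":0,"dy":0,"dz":0,"wx":0,"wy":8,"wz":0},{"dx":0,"dy":0,"dz":0,"wx":0,"wy":8,"wz":0}]'
python3 -c "
from h import *
print(bot.state()['moment'])"
python3 -m handwheel '[{"dx":0,"dy":0,"dz":0,"wx":0,"wy":8,"wz":0},{"dx":0,"dy":0,"dz":0,"wx":0,"wy":8,"wz":0},{"dx":0,"dy":0,"dz":0,"wx":0,"wy":8,"wz":0},{"dx":0,"dy":0,"dz":0,"wx":0,"wy":8,"wz":0},{"dx":0,"dy":0,"dz":0,"wx":0,"wy":3,"wz":0}]'
python3 -c "
from h import *
goal(486.2,-94.9,277,20)
print(bot.state()['moment'])
c=cam('wrist');save(c,'w11.png')"
```

```text
t: 14.3
tool_pos: [486.2, -94.8, 275.7]
eef_rot: [[0.5, 0.001, 0.866], [-0.866, -0.0, 0.5], [0.001, -1.0, 0.0]]
wrist_force: [-2.3, 0.0, 8.8]
opening: 33.2
[0.20593988 0.45983502 0.05987195]
t: 14.92
tool_pos: [486.2, -94.8, 275.7]
eef_rot: [[-0.085, 0.001, 0.996], [-0.996, -0.0, -0.085], [0.0, -1.0, 0.001]]
wrist_force: [-2.8, 2.0, 8.9]
opening: 32.8
d [ 0.1 -1.3  0.1] w [-1.0000e-02 -1.1487e+02  5.0000e-02] p [486.2 -94.8 275.7] q [-24.8  24.5  94.2  -0.   61.2  70.1] F [-2.8  2.   8.9] open 32.8 t 14.925
[0.17087706 0.36900208 0.04820517]
```

View pics/w11.png

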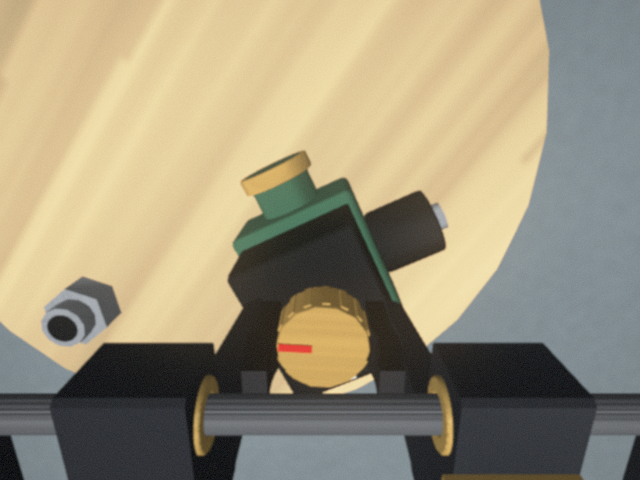

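```bash
python3 -m handwheel '[{"dx":0,"dy":0,"dz":0,"wx":0,"wy":2,"wz":0},{"dx":0,"dy":0,"dz":0,"wx":0,"wy":2,"wz":0},{"dx":0,"dy":0,"dz":0,"wx":0,"wy":0,"wz":0}]'
python3 -c "
from h import *
print(bot.state()['moment'])"
python3 -m handwheel '[{"dx":0,"dy":0,"dz":0,"wx":0,"wy":2,"wz":0},{"dx":0,"dy":0,"dz":0,"wx":0,"wy":2,"wz":0},{"dx":0,"dy":0,"dz":0,"wx":0,"wy":0,"wz":0}]'
python3 -c "
from h import *
goal(486.2,-94.9,277,20)
print(bot.state()['moment'])"
```

```text
t: 15.35
tool_pos: [486.3, -94.9, 275.8]
eef_rot: [[-0.152, 0.001, 0.988], [-0.988, -0.001, -0.152], [0.001, -1.0, 0.002]]
wrist_force: [-2.4, 1.1, 8.2]
opening: 32.6
[0.08437352 0.21952962 0.15250737]
t: 15.72
tool_pos: [486.4, -94.9, 275.8]
eef_rot: [[-0.22, 0.002, 0.975], [-0.975, -0.001, -0.22], [0.0, -1.0, 0.002]]
wrist_force: [-0.7, 1.2, 8.3]
opening: 33.3
d [ 0.1 -1.2 -0.2] w [-3.0000e-02 -1.2272e+02  1.3000e-01] p [486.4 -94.9 275.8] q [-24.8  24.5  94.2  -0.   61.2  78. ] F [-0.7  1.2  8.3] open 33.3 t 15.725
[0.17949601 0.19561316 0.19070988]
```

The moment about z has risen to 0.19 N m, so the knob is at its stop. Releasing and lifting.

```bash
python3 -m handwheel '[{"dx":0,"dy":0,"dz":0,"wx":0,"wy":0,"wz":0},{"dx":0,"dy":0,"dz":0,"wx":0,"wy":0,"wz":0},{"dx":0,"dy":0,"dz":0,"wx":0,"wy":0,"wz":0},{"dx":0,"dy":-15,"dz":0,"wx":0,"wy":0,"wz":0},{"dx":0,"dy":-25,"dz":0,"wx":0,"wy":0,"wz":0}]' 62
python3 -m handwheel '[{"dx":0,"dy":-40,"dz":0,"wx":0,"wy":0,"wz":0},{"dx":0,"dy":-30,"dz":0,"wx":0,"wy":0,"wz":0},{"dx":0,"dy":0,"dz":0,"wx":0,"wy":0,"wz":0},{"dx":0,"dy":0,"dz":0,"wx":0,"wy":0,"wz":0}]' 80
python3 -c "
from h import *
import pickle
goal(486.2,-94.9,277,20)
c=cam('wrist');save(c,'w12.png');pickle.dump(c,open('w12.pkl','wb'))
cv2.imwrite('pics/w12z.png',cv2.resize(cv2.cvtColor(c['p'][120:320,230:420],cv2.COLOR_RGB2BGR),None,fx=3,fy=3,interpolation=cv2.INTER_CUBIC))
c=cam('side');cv2.imwrite('pics/s12z.png',cv2.resize(cv2.cvtColor(c['p'][220:360,180:400],cv2.COLOR_RGB2BGR),None,fx=3,fy=3,interpolation=cv2.INTER_CUBIC))"
```

```text
t: 16.35
tool_pos: [486.1, -94.8, 314.6]
eef_rot: [[-0.221, -0.002, 0.975], [-0.975, 0.001, -0.221], [-0.001, -1.0, -0.003]]
wrist_force: [0.5, -0.4, 0.7]
opening: 62.2
t: 16.85
tool_pos: [486.1, -94.8, 383.8]
eef_rot: [[-0.22, -0.002, 0.975], [-0.975, 0.001, -0.22], [-0.001, -1.0, -0.002]]
wrist_force: [0.1, 0.1, 0.7]
opening: 79.6
d [  0.2 106.8   0.4] w [ 4.0000e-02 -1.2273e+02 -1.5000e-01] p [486.1 -94.8 383.8] q [-24.8  17.4  84.9   0.   77.9  78. ] F [0.1 0.1 0.7] open 79.6 t 16.85
```

View pics/w12z.png

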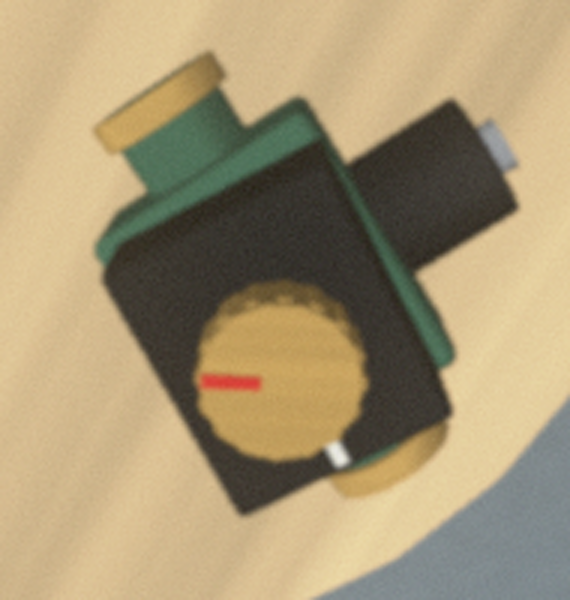

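View pics/s12z.png

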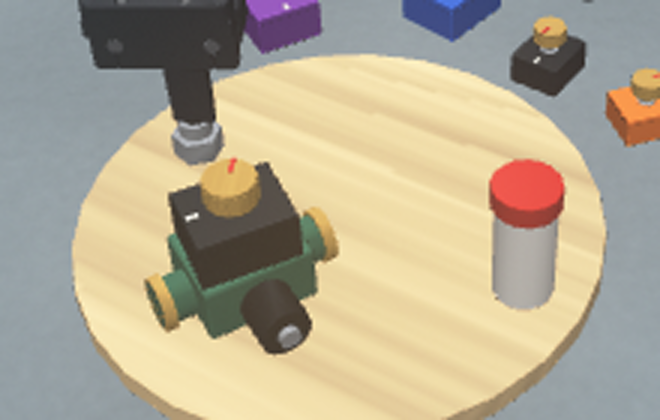

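```bash
python3 -m handwheel '[{"dx":0,"dy":0,"dz":0,"wx":0,"wy":-10,"wz":0},{"dx":0,"dy":0,"dz":0,"wx":0,"wy":-10,"wz":0},{"dx":0,"dy":0,"dz":0,"wx":0,"wy":-10,"wz":0},{"dx":0,"dy":12,"dz":0,"wx":0,"wy":-3,"wz":0},{"dx":0,"dy":0,"dz":0,"wx":0,"wy":0,"wz":0}]'
python3 -m handwheel '[{"dx":1.7,"dy":0,"dz":2,"wx":0,"wy":0,"wz":0},{"dx":0,"dy":0,"dz":0,"wx":0,"wy":0,"wz":0},{"dx":0,"dy":0,"dz":0,"wx":0,"wy":0,"wz":0}]'
python3 -c "
from h import *
import pickle
goal(488.5,-93.8,371,-69.7)
c=cam('wrist');save(c,'w13.png');pickle.dump(c,open('w13.pkl','wb'))
cv2.imwrite('pics/w13z.png',cv2.resize(cv2.cvtColor(c['p'][120:320,240:420],cv2.COLOR_RGB2BGR),None,fx=3,fy=3,interpolation=cv2.INTER_CUBIC))
c=cam('top');save(c,'t13.png')"
```

```text
t: 17.58
tool_pos: [486.2, -94.8, 371.7]
eef_rot: [[0.346, -0.003, 0.938], [-0.938, 0.001, 0.346], [-0.002, -1.0, -0.002]]
wrist_force: [0.6, 0.4, 0.1]
opening: 79.6
t: 17.95
tool_pos: [488.7, -95.7, 373.2]
eef_rot: [[0.346, 0.0, 0.938], [-0.938, -0.0, 0.346], [0.0, -1.0, 0.0]]
wrist_force: [-0.5, -0.1, -1.4]
opening: 80.2
d [-1.9  2.2  0.5] w [-0.01 -0.04  0.01] p [488.7 -95.7 373.2] q [-24.7  18.2  85.5   0.   76.3  45. ] F [-0.5 -0.1 -1.4] open 80.2 t 17.95
```

View pics/w13z.png

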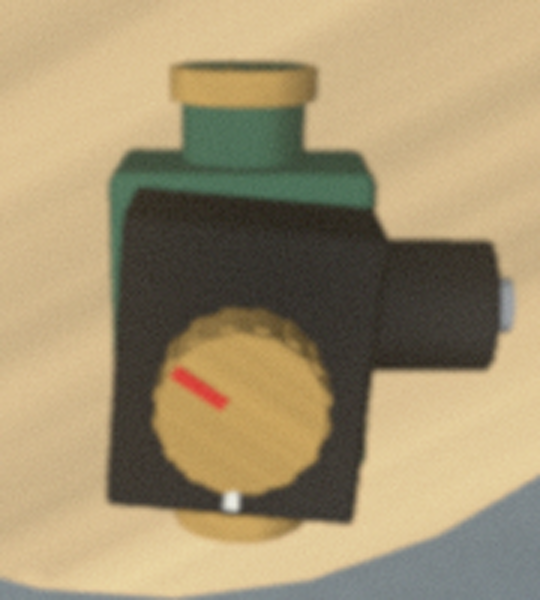

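View pics/t13.png

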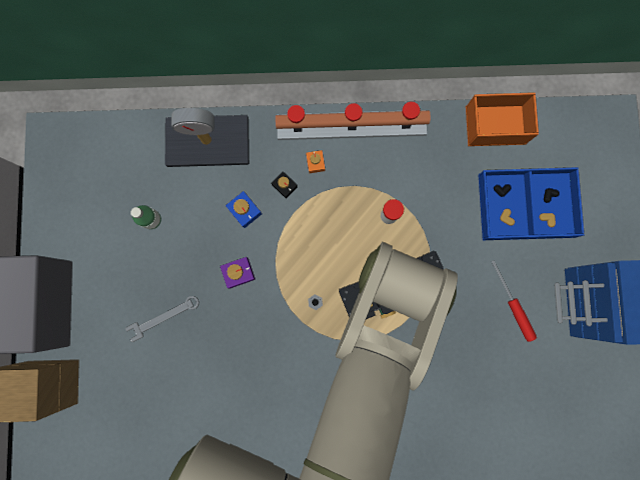

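Run:
```python
from h import *
import pickle
c=pickle.load(open('w13.pkl','rb'))
r=lambda a,b,z: ray(c,a/3+240-.3,b/3+120-.3,z)[:2]
ang=lambda d: np.degrees(np.arctan2(d[1],d[0]))
P=np.array([r(a,b,109) for a,b in [(126,213),(385,238),(352,521),(108,501)]]);print('roof',P.mean(0),[np.linalg.norm(P[i]-P[i-1]).round(1) for i in range(4)],[ang(P[i]-P[j]).round(1) for i,j in((0,3),(1,2),(0,1),(3,2))])
S=np.array([r(a,b,75) for a,b in [(110,183),(375,183)]]);print('shoulder edge',S, ang(S[0]-S[1]), 'centre', S.mean(0)-37*np.array([np.cos(np.radians(20.3)),np.sin(np.radians(20.3))]))
k=r(241,413,132);red=r(174,373,132)-r(226,405,132);print('knob',k,'red',ang(red),'from cover -x cw',(ang(P[2:].mean(0)-P[:2].mean(0))-ang(red))%360)
```

```text
roof [488.70693473 -94.18895729] [np.float64(63.8), np.float64(52.6), np.float64(63.4), np.float64(53.5)] [np.float64(14.9), np.float64(15.7), np.float64(104.6), np.float64(105.1)]
shoulder edge [[ 510.46852631  -53.84610328]
 [ 531.32379383 -110.51236412]] 110.20547055320779 centre [486.19426949 -95.01585281]
knob [488.50789245 -94.05723364] red 76.85232363373125 from cover -x cw 118.4050008014841
```

Run:
```python
from h import *
import pickle
c=cam('side'); save(c,'s13.png')
b=cv2.imread('pics/s6.png'); a=cv2.cvtColor(b,cv2.COLOR_BGR2RGB)
for n,im in (('before',a),('after',c['p'])):
    h=cv2.cvtColor(im,cv2.COLOR_RGB2HSV); m=cv2.inRange(h,(14,110,110),(30,255,255)); k=np.zeros_like(m);k[262:300,240:274]=m[262:300,240:274]
    cs,_=cv2.findContours(k,cv2.RETR_EXTERNAL,cv2.CHAIN_APPROX_NONE);q=max(cs,key=cv2.contourArea);print(n,cv2.boundingRect(q))
for z in (139,132.5,132): print(z,proj(c,[488,-94,z]))
t=cam('top')['p']; t0=pickle.load(open('top0.pkl','rb'))['p']
h=[cv2.cvtColor(x,cv2.COLOR_RGB2HSV)[195:230,375:410] for x in (t,t0)]
print([np.argwhere(cv2.inRange(x,(0,150,120),(8,255,255))>0).mean(0) for x in h]); s=bot.state();print(s['t'],s['wrist_force'],s['opening'])
```

```text
before (246, 270, 20, 19)
after (247, 273, 20, 19)
139 (np.float64(255.61243496413226), np.float64(274.4374947792733))
132.5 (np.float64(256.00841480315256), np.float64(277.1141992370096))
132 (np.float64(256.0387052868), np.float64(277.3189537841266))
[array([13.90712074, 18.0495356 ]), array([13.88544892, 18.02167183])]
18.15 [-0.68118232  0.49953954  0.1206595 ] 79.95750731862398
```

```bash
python3 -m handwheel '[{"dx":0,"dy":0,"dz":0,"wx":0,"wy":0,"wz":0}]'; python3 -c "
from rig import bot
print(bot.sign_off())"
```

```text
t: 18.27
tool_pos: [488.7, -95.7, 373.1]
eef_rot: [[0.346, 0.0, 0.938], [-0.938, -0.0, 0.346], [0.0, -1.0, 0.0]]
wrist_force: [-0.3, -0.5, 0.0]
opening: 79.9
the job is handed in; nothing more can be done
None
```

The black cover is seated on the valve and its knob is screwed on to the stop. I handed the job in at about 18 s; the hand-in reports no verdict.

I gripped the cover by its sides and lowered it until it touched down at exactly the height the seat should be. I checked it was flush before turning anything, then pressed the knob about 9.6 mm and turned it clockwise in one swing until the torque rose at the stop.

**Last checks:**
- **Knob turn:** the red line stands about 118° (2.07 rad) clockwise of the cover's white-mark side.
- **Knob height:** in the side view the knob sits about 3 px lower than before, roughly 7 mm, so the thread is holding it down.
- **Cover position:** it stayed on the shoulder.
    - Screwing turned it about 5° (0.09 rad) in its play, inside the 0.17 rad limit.
    - The sideways checks disagreed: about 0.3 mm off against the earlier valve measurement, about 2.6 mm against a one-edge estimate in the last view. Both are under 6 mm.
- **Release:** the gripper is open and clear above the cover, with no force on the wrist.
- **Other things:** the cartridge had not moved in the top view. The bushing, wrench, screwdriver and sealant looked untouched, but I did not measure them.

One measurement was off along the way: the wrist camera placed the knob about 2 mm from where it was. I corrected this by looking from other angles before gripping it.

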